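Unlatch and swing open the test kiln's guard gate

ROBOT

A 6-joint arm with a two-finger parallel gripper is mounted at the origin on the work surface. World frame = base frame: x ahead of the robot, y to its left, z up, the work surface at z = 0. Lengths are in m, angles in rad, forces in N, time in s.
With the tool pointing down it reaches from about 0.375 to 0.975 m from the base axis. Payload 3.8 kg.
Tool frame: the origin (TCP) lies midway between the tips of the shut fingers; the grasp point (between the pads) lies 19 mm behind it; x points along the fingers, y is the direction in which the jaws open and shut, and the axes are right-handed (so a half turn about x gives the same grasp; the last joint's range is limited). The gripper opens to 88 mm and grips with 3 to 60 N. Pads are 18 mm wide; open, the fingers measure 123 mm over their backs; the gripper's body (75 mm by 187 mm) begins 45 mm behind the grasp point.
Start: joints at [-0.037, 0.264, 1.604, -0, 1.274, -0.037], TCP at [0.675, -0, 0.239] pointing down, gripper open.
Joint ranges: [-2.63, 2.63], [-0.94, 2.18], [0.31, 2.57], [-1.31, 4.45], [0, 2.66], [-2.55, 2.55]. Speed limits (rad/s): [2.57, 2.57, 3.14, 3.14, 3.14, 3.14].

INTERFACE

Orientations are given as a rotation vector (axis times angle).
In Python, from cell import manip, inverse_kinematics, cams, order gives the robot as it stands. Calls block until the motion is done:
- manip.move_pose(position, orientation): joint-space move of the TCP to a pose.
- manip.move_linear(position, rate=0.15, rot=None): straight line of the TCP; rot=None keeps the orientation; rate is the mean speed in m/s.
- manip.set_joints(angles): joint-space move.
- manip.set_gripper(opening, force=None): finger opening in m; force is the grip in N (None keeps the last); returns when the fingers have stopped.
- manip.dwell(seconds).
- inverse_kinematics(position, orientation): joint angles nearest the present ones, or None.
- manip.state(): the state.
- cams.capture(name): name is "scene" or "side" or "wrist"; returns a dict with "image" (480x640x3 uint8, blue, green, red), "z_map" (480x640 float32, m along the optical axis (not along the pixel's ray), 0 where there is no reading), "intrinsics" (3x3 intrinsics, pixels), "position" and "orientation" of the camera in the world; the wrist camera has in their place "T_tool_cam" (4x4, takes a point from camera to tool coordinates, whose origin is the TCP and whose axes are the tool frame's). Camera axes: x right, y down, z forward; pixel columns grow to the right and rows downward; lengths in m; the calibration is good to about 2 mm. A picture is of the moment at which its call begins: read the wrist's pose just before it.
A pose or a line that the arm cannot do raises manip.IKError and nothing moves.
- order.close_job(): hands the job in, once; it reports no verdict.
The state is a dict: "clock": time; "joint_pos": joint angles; "joint_velocities": joint speeds; "tau": joint torques, N m; "tool_pos": TCP position; "tcp_rot": TCP orientation; "contact_force": force on the tool from outside, world axes, zero at the start; "moment": the same for the moment, N m; "gripper_width": finger opening in m.
Only numpy, scipy, OpenCV 4.12 (cv2) and the standard library are available. Lean on these libraries where they do the work, as an engineer would, in place of code of your own. Each camera call takes 0.05 s, during which the arm holds its last target. There are 200 camera calls.

TASK

The little test kiln has cooled and is to be unloaded, so open the gate of its mesh guard. Its spring buffer keeps the latch bar pressed against the catch: with the red knob, ease the gate inwards to take that load off, without ramming it, and keep it eased in while you lift the bar clear of the catch, so that the bar neither drags on the catch nor is wrenched against it. Then swing the gate gently out to about a right angle, let go so that the bar drops back down, and leave everything else standing where it is.

Things in the scene. Friction and masses are not known exactly. Their poses are not given: they have to be found in the camera images.
- guard: open-topped wire-mesh guard, 215 mm high, round a small eight-sided test kiln; fixed to the table. Origin: on the table at the foot of the gate's hinge axis. -x points out of the front, where the gate is; -y runs along the shut gate from hinge post to latch post (its centre 275 mm along -y)
- hinge_top (a point): point on the gate's vertical hinge axis, 195 mm above the table
- catch (a point): front of the latch post, 275 mm from the hinge axis, 195 mm up. The catch here is a steel hook 20 mm wide whose upright lip, 5 mm thick, stands in front of the bar's end and hides 13 to 19 mm of it from its underside up. The hook sits in slots; where exactly, 3 mm up or down and 1 mm in or out, is not measured
- buffer (a point): rubber nose of the spring buffer behind the gate's closing edge. It pushes the gate out, so the bar bears on the catch's lip with 3.5 to 7 N. From there the gate can be eased in 1.5 to 3.5 mm (at the bar's end) to a hard stop: the push at the knob is 9 to 13 N when the bar comes free of the lip, about 17 N at the stop, then rises steeply
- gate: yellow framed mesh gate, 238 mm wide, 14 thick, from 22 to 215 mm above the table, 0.8 kg with its latch. Origin on the hinge axis on the table; -y runs along the leaf to the closing edge, -x out of its outer face. The hinge is stiff (about 1 N at the knob), so the gate stays where it is left
- gate_hinge (a joint): gate angle in rad: 0 = pressed fully home, about 0.006 to 0.012 when latched; grows as the gate swings out of the guard's front (clockwise seen from above); end stop at 1.75
- latch_bar: gravity latch bar on the gate's outer face: flat dark steel, 6 mm thick, 18 high, 222 long, 0.13 to 0.22 kg. Origin at its pivot, 90 mm from the hinge axis, 195 mm up, on the leaf's centre plane; the bar runs along -y through a guide strap (148 mm from the pivot, 30 wide, top 232 mm above the table) and behind the catch's lip (175 to 195 mm from the pivot)
- knob (a point): middle of the red lifting knob on the bar, 85 mm from the pivot: a round level peg 16 mm across standing 40 mm straight out from the bar's face; this point is on its axis, 22 mm from the bar's face. It can be pinched from above by its two sides; nothing else stands within 45 mm of it along the bar
- bar_pivot (a joint): angle of the bar in rad: 0 = down, level; grows as the free end lifts; it meets the hard top of its travel at 0.15 (knob raised 12.7 mm). Its underside clears the catch's lip at 0.074 to 0.109 (knob raised 6.3 to 9.3 mm), depending on how the hook is set. Let go, it falls back by its own weight
- prop_a: kiln prop, a bone-coloured cylinder 32 across and 60 high (mm), standing behind the gate at the hinge side; origin under its centre
- prop_b: kiln prop like prop_a, standing behind the gate at the latch side; origin under its centre
- yellow_cup: yellow handleless cup, 84 across, 85 high (mm); origin under its centre
- spray_bottle: green bottle with blue cap, 72 across, 170 high (mm); origin under its centre
- glaze_brush: brush lying flat, 200 mm long; origin on the table under it
- bisque_bowl: unglazed bowl, 120 across, 55 high (mm); origin under its centre
- glaze_jar: blue jar with white lid, 70 across, 85 high (mm); origin under its centre
- tile_rack: small wooden rack 50 x 110 mm with four upright glaze test tiles, 62 mm high; origin under its centre

How it is judged:
By the outcome, as a careful person would: the job done as asked, in the order asked, and still so for the second after the job is handed in, with the robot touching nothing.
It also fails if it takes over 61 s, if anything falls off the work surface, if the arm or the gripper's body presses on something with over 40 N, if the wrist force passes 120 N, or if a joint passes its speed limit or range.

## Working session

There is one attempt and no reset: what is moved stays moved. The work goes in short steps, each a Python script; the robot and the scene stay as the last script left them, time stands still between calls to the robot, and variables do not carry over. Pictures are saved under pics/ and viewed, about 8 in all and at most 12, crops included, and the job is handed in when it is done.

```bash
ls; mkdir -p pics; python3 - <<'E'
from cell import manip, cams
import cv2,numpy as np,pickle
s=manip.state();print(s)
for n in ["scene","side","wrist"]:
    c=cams.capture(n); pickle.dump(c,open(f"pics/{n}0.pkl","wb"))
    cv2.imwrite(f"pics/{n}0.png",c["image"])
    print(n,c["intrinsics"].tolist(),c.get("position"),c.get("orientation"),c.get("T_tool_cam"))
E
```

```text
pics
{'clock': 0.0, 'joint_pos': array([-3.69195653e-02,  2.64775305e-01,  1.60534164e+00, -6.05652520e-05,
        1.27372704e+00, -3.68940562e-02]), 'joint_velocities': array([ 0.00218494, -0.00058946, -0.00156675, -0.00015507,  0.00049018,
        0.00039473]), 'tau': array([-9.59501231e-04, -5.02113855e+01, -3.56871557e+01,  7.25938403e-02,
        2.92220683e-02, -1.93505334e-04]), 'tool_pos': array([ 6.74291874e-01, -8.61976759e-06,  2.37390571e-01]), 'tcp_rot': array([ 1.20815827,  1.21087266, -1.21085149]), 'contact_force': array([1.16344589, 0.27339691, 0.09428481]), 'moment': array([-0.04146379,  0.06374516,  0.00208112]), 'gripper_width': 0.08805237369129619}
scene [[576.6814187176919, 0.0, 312.8357420942309], [0.0, 576.6814187176919, 239.5854444131982], [0.0, 0.0, 1.0]] [ 0.59615466 -1.26132416  1.29095846] [-2.31246815 -0.044162    0.03980948] None
side [[543.4592164012508, 0.0, 312.01724866949894], [0.0, 543.4592164012508, 236.67733027836903], [0.0, 0.0, 1.0]] [-0.0469534  -1.12706884  1.1784789 ] [-2.20070472  0.54473724 -0.25432879] None
wrist [[376.23431043034816, 0.0, 317.9533360181393], [0.0, 376.23431043034816, 242.94657327723414], [0.0, 0.0, 1.0]] None None [[-3.44328073e-04 -3.13133863e-01  9.49708937e-01 -1.46713064e-01]
 [ 9.99999929e-01  3.60070210e-05  3.74433737e-04  3.61317607e-04]
 [-1.51444072e-04  9.49708999e-01  3.13133829e-01 -8.23561718e-02]
 [ 0.00000000e+00  0.00000000e+00  0.00000000e+00  1.00000000e+00]]
```

View pics/scene0.png

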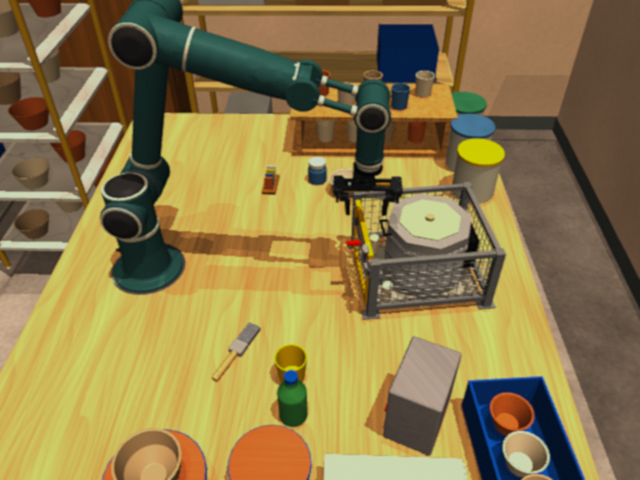

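View pics/side0.png

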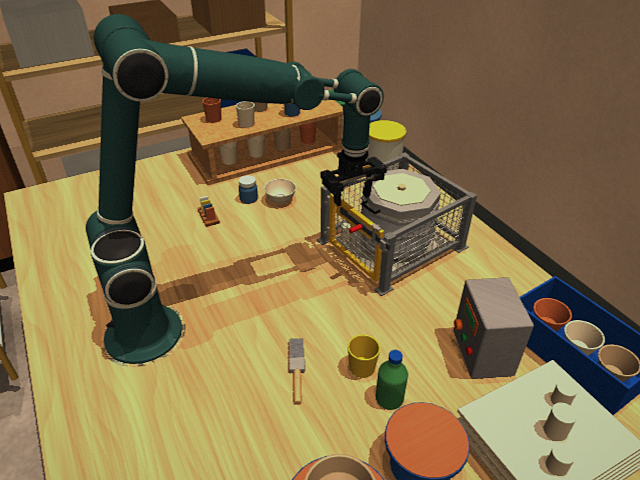

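Scene view: guard at (355–500, 185–315), with the red knob at about (354,243) and the yellow gate edge-on. Side view: gate from (340,205) to (382,280), knob at (355,229); the gripper hangs over the gate's hinge side.

```bash
cat > h.py <<'E'
import numpy as np,cv2,pickle
from scipy.spatial.transform import Rotation as R
def cloud(c,state=None):
    K=c["intrinsics"];z=c["z_map"];v,u=np.mgrid[:480,:640]
    P=np.stack([(u-K[0,2])/K[0,0]*z,(v-K[1,2])/K[1,1]*z,z],-1)
    if "T_tool_cam" in c and c["T_tool_cam"] is not None:
        T=c["T_tool_cam"];P=P@T[:3,:3].T+T[:3,3]
        P=P@R.from_rotvec(state["tcp_rot"]).as_matrix().T+state["tool_pos"]
    else: P=P@R.from_rotvec(c["orientation"]).as_matrix().T+c["position"]
    P[z==0]=np.nan
    return P
def masks(c):
    h=cv2.cvtColor(c["image"],cv2.COLOR_BGR2HSV);H,S,V=h[...,0],h[...,1],h[...,2]
    red=((H<6)|(H>174))&(S>190)&(V>90)
    yel=(H>18)&(H<32)&(S>190)&(V>80)
    return red,yel
E
python3 - <<'E'
from h import *
for n in ["scene","side"]:
    c=pickle.load(open(f"pics/{n}0.pkl","rb"));P=cloud(c);r,y=masks(c)
    box=(P[...,0]>.45)&(P[...,0]<1)&(abs(P[...,1])<.35)
    m=r&box&(P[...,2]>.15)&(P[...,2]<.25)
    v,u=np.where(m);print(n,"red",m.sum(),u.mean(),v.mean(),P[m].min(0),P[m].max(0),np.median(P[m],0))
    m=y&box&(P[...,2]>.2)&(P[...,2]<.24); q=P[m]
    print("yel",len(q),q.min(0),q.max(0))
    if len(q)>5:
        l=cv2.fitLine(q[:,:2].astype(np.float32),cv2.DIST_HUBER,0,.01,.01).ravel();print(l,np.degrees(np.arctan2(l[1],l[0])))
    # guard top points
    m=(P[...,2]>.2)&(P[...,2]<.225)&(P[...,0]>.6)&(P[...,0]<1.1)&(abs(P[...,1])<.35)&~y
    rect=cv2.minAreaRect(P[m][:,:2].astype(np.float32));print("guard top",rect)
b=cv2.resize(pickle.load(open("pics/side0.pkl","rb"))["image"][150:300,300:480],None,fx=4,fy=4,interpolation=2)
w=pickle.load(open("pics/wrist0.pkl","rb"))["image"]
cv2.imwrite("pics/sc.png",b);
E
```

```text
scene red 67 353.56716417910445 242.40298507462686 [ 0.6223259  -0.09192911  0.19231827] [ 0.65859488 -0.06917744  0.21322446] [ 0.63917772 -0.08234136  0.20164332]
yel 290 [ 0.64542031 -0.15003827  0.20129321] [0.68949049 0.09012491 0.22609691]
[ 0.14373727 -0.98961586  0.66773105 -0.03477572] -81.73583
guard top ((0.8188235759735107, -0.006990715861320496), (0.41957080364227295, 0.33156466484069824), 9.429497718811035)
side red 57 355.8421052631579 227.50877192982455 [ 0.62225626 -0.09168109  0.19047122] [ 0.66193466 -0.07459024  0.20472001] [ 0.64209727 -0.08468425  0.19883525]
yel 126 [ 0.64642289 -0.15193733  0.20482327] [0.69379561 0.08983113 0.21957783]
[ 0.1456538  -0.9893356   0.6749685  -0.07381561] -81.624855
guard top ((0.8221520185470581, -0.007048428058624268), (0.41912204027175903, 0.3397826850414276), 9.371430397033691)
```

View pics/wrist0.png

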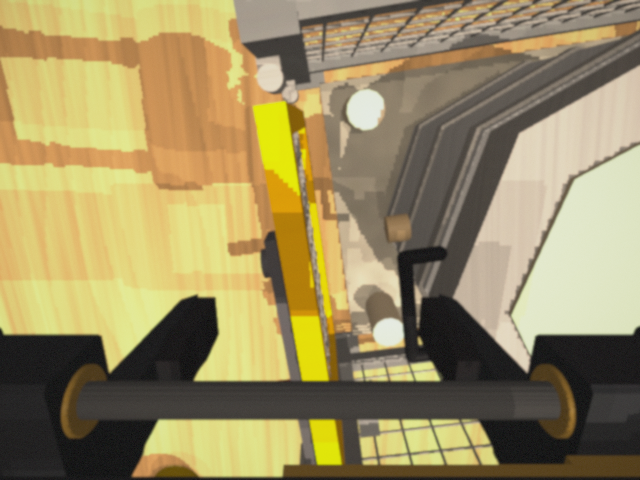

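View pics/sc.png

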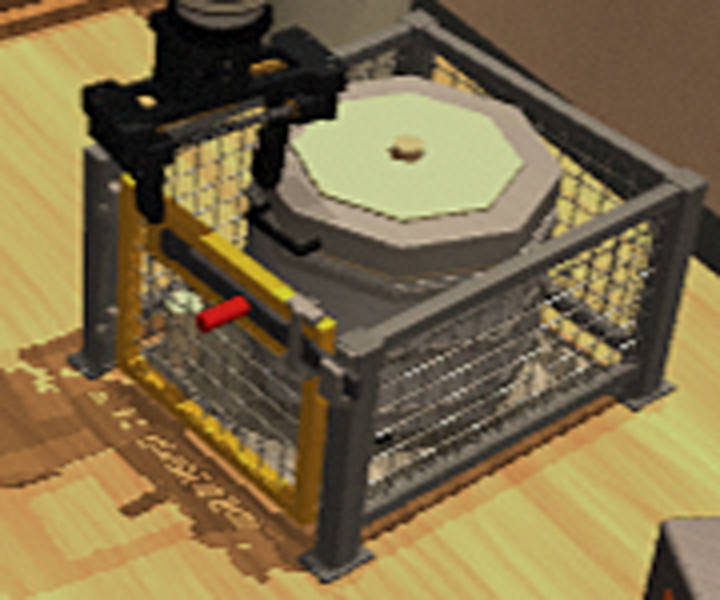

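Wrist view: the gate's top rail runs from (270,105) at the closing edge to (330,460). The catch and post are at (275,75), a prop is at each of (365,110) and (388,330), and the bar and pivot are at (270,255). The crop shows the knob on the bar, with strap and catch to its right. Next I rise, turn the jaws along the bar and look at the knob from above.

```bash
cat >> h.py <<'E'
def tool_R(psi,tilt=0.):
    """gate yaw psi: leaf dir d, outward n. tool x down, z=-n; tilt lifts free end"""
    d=np.array([np.sin(psi),-np.cos(psi),0]);n=np.array([-np.cos(psi),-np.sin(psi),0])
    x=np.array([0,0,-1.]);z=-n;y=np.cross(z,x)
    M=np.stack([x,y,z],1)
    # rotate about n so that d -> up : d x up axis
    ax=np.cross(d,[0,0,1.])
    return R.from_rotvec(ax*tilt)*R.from_matrix(M),d,n
E
python3 - <<'E'
from h import *
from cell import manip,cams,inverse_kinematics as ik
psi=np.radians(8.35)
r,d,n=tool_R(psi);print("y",r.as_matrix()[:,1],d)
k=np.array([0.64,-0.083,0.195])
p=manip.state()["tool_pos"]
H=k-.175*d-.037*n
# check the final pose
r2,d2,n2=tool_R(psi-1.57); kf=H+.175*d2+.037*n2; print("final",kf,ik(kf-[0,0,.01],r2.as_rotvec()))
manip.move_linear(p+[0,0,.1],rate=.2)
print(ik(k+[0,0,.1],r.as_rotvec()))
manip.move_pose(k+[0,0,.1],r.as_rotvec())
manip.set_gripper(.04); manip.dwell(.3)
s=manip.state();c=cams.capture("wrist");pickle.dump((s,c),open("pics/w1.pkl","wb"));cv2.imwrite("pics/w1.png",c["image"])
print(s["clock"],s["joint_pos"],s["tool_pos"],s["contact_force"],s["gripper_width"])
for nm in ["scene","side"]:
    q=cams.capture(nm);pickle.dump(q,open(f"pics/{nm}1.pkl","wb"))
    P=cloud(q);rd,y=masks(q);m=rd&(abs(P[...,0]-.64)<.06)&(abs(P[...,1]+.083)<.05)&(abs(P[...,2]-.2)<.03);print(nm,m.sum(),np.median(P[m],0))
    m=y&(abs(P[...,2]-.2155)<.004)&(abs(P[...,0]-.67)<.05)&(abs(P[...,1])<.2);q_=P[m]
    l=cv2.fitLine(q_[:,:2].astype(np.float32),cv2.DIST_HUBER,0,.01,.01).ravel();t=q_[:,:2]@l[:2];print(len(q_),l,np.degrees(np.arctan2(l[1],l[0])),"ends",np.percentile(t,[1,99]))
P=cloud(c,s);rd,y=masks(c);m=rd&(abs(P[...,2]-.2)<.03)
q=P[m];a=q-[*k[:2],0];print("wrist red",len(q),"along d",np.percentile(a@d,[2,50,98]),"along n",np.percentile(a@n,[2,98]),"z",np.percentile(q[:,2],[2,50,98]))
E
```

```text
y [-0.14521967  0.98939944  0.        ] [ 0.14521967 -0.98939944  0.        ]
final [0.47266745 0.1065702  0.195     ] [ 0.17034508 -0.05867305  2.06013118  0.          1.14013452  0.02381376]
[-0.16756041  0.17986963  1.60249287  0.          1.35923016 -1.88409172]
3.5417 [-1.67568476e-01  1.79890684e-01  1.60249198e+00 -1.77359148e-05
  1.35925516e+00 -1.88410209e+00] [ 0.63999126 -0.08300978  0.29498691] [0.07258401 0.20874801 0.86398575] 0.04016713132856094
scene 61 [ 0.64174503 -0.08262866  0.20172191]
157 [ 0.15466551 -0.9879669   0.67370075 -0.07458185] -81.1026 ends [0.10440441 0.25514455]
side 52 [ 0.64173022 -0.0840824   0.19896171]
144 [ 0.135442  -0.9907853  0.6681135 -0.0200936] -82.21581 ends [0.00894975 0.24016819]
wrist red 1140 along d [-0.01160833 -0.00488149  0.00126069] along n [-0.0203098   0.01848404] z [0.19856369 0.20247872 0.20426747]
```

View pics/w1.png

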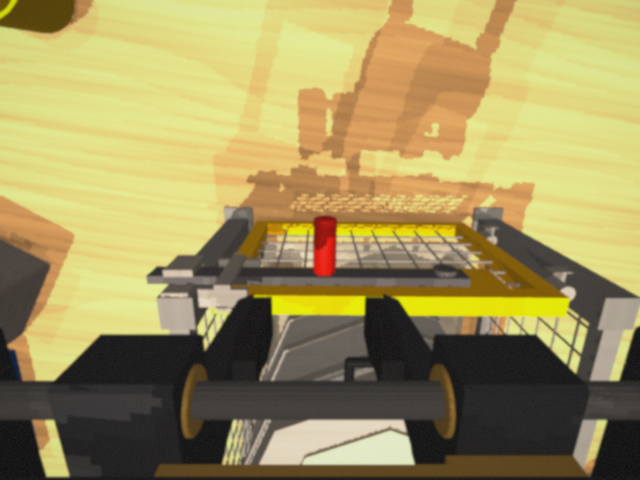

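Wrist view: the knob spans (325,218)–(325,275), left of the tool centre line as expected. The strap is at (230,270) and the catch at (180,270). The knob's centre lies about 5 mm nearer the hinge than my guess. I'll refine the yaw, descend and pinch.

```bash
python3 - <<'E'
from h import *
from cell import manip,cams
s,c=pickle.load(open("pics/w1.pkl","rb"))
P=cloud(c,s);rd,y=masks(c);psi=np.radians(8.35);r,d,n=tool_R(psi);k0=np.array([.64,-.083,.195])
m=y&(abs(P[...,2]-.215)<.005);q=P[m];l=cv2.fitLine(q[:,:2].astype(np.float32),cv2.DIST_HUBER,0,.01,.01).ravel()
print("rail",len(q),np.degrees(np.arctan(l[1]/l[0])),"d ext",np.percentile((q-k0)@d,[.5,99.5]),"n",np.percentile((q-k0)@n,[2,50,98]))
k=k0-.005*d+.001*n;k[2]=.197
f0=np.mean([ (manip.dwell(.05),manip.state()["contact_force"])[1] for _ in range(5)],0)
manip.move_linear([*k[:2],.235],rate=.12)
manip.move_linear([*k[:2],k[2]-.019],rate=.05);manip.dwell(.2)
s=manip.state();print("down",s["tool_pos"],s["contact_force"]-f0)
manip.set_gripper(.0,force=8);manip.dwell(.3);s=manip.state();f=s["contact_force"]-f0
print("grip8",s["tool_pos"],s["gripper_width"],"fd,fn,fz",f@d,f@n,f[2])
manip.set_gripper(.0,force=35);manip.dwell(.3);s=manip.state();f=s["contact_force"]-f0
print("grip35",s["clock"],s["gripper_width"],"fd,fn,fz",f@d,f@n,f[2],s["moment"])
np.save("f0.npy",f0)
E
```

```text
rail 6000 -82.23294 d ext [-0.16627105  0.04037077] n [-0.04432522 -0.03555444 -0.0295363 ]
down [ 0.63848905 -0.0782355   0.17841179] [ 0.10550633 -0.02297477 -0.39735212]
grip8 [ 0.63833427 -0.07868148  0.17801901] 0.015624399617462743 fd,fn,fz 4.0670298282367705 0.255355474999597 -0.41837026586781956
grip35 7.3833 0.014648391711924698 fd,fn,fz 4.842848293654882 -0.4964191774224393 -1.261251013764164 [-0.67976327 -0.14050525 -0.14051771]
```

```bash
cat >> h.py <<'E'
f0=None
def force(manip,d,n,k=4):
    f=[]
    for _ in range(k): manip.dwell(.02); f.append(manip.state()["contact_force"])
    f=np.mean(f,0)-np.load("f0.npy"); return f@d,f@n,f[2]
E
python3 - <<'E'
from h import *
from cell import manip
psi=np.radians(8.35);r,d,n=tool_R(psi)
k=np.array([.64,-.083,0])-.005*d+.001*n;cmd=np.array([*k[:2],.178])
for i in range(3):
    fd,fn,fz=force(manip,d,n)
    print("relieve",fd,fn,fz)
    if abs(fd)<1: break
    cmd=cmd+d*np.clip(fd/10000,-.0006,.0006);manip.move_linear(cmd,rate=.01)
p0=manip.state()["tool_pos"]
for i in range(30):
    fd,fn,fz=force(manip,d,n);p=manip.state()["tool_pos"]-p0
    print(i,"cmd %.2f act n %.2f d %.2f z %.2f"%(i*.4,p@n*1e3,p@d*1e3,p[2]*1e3),"F %.1f %.1f %.1f"%(fd,fn,fz),round(manip.state()["clock"],2))
    if fn>14.3 or abs(fd)>8: break
    cmd=cmd-n*(.0004 if fn<11 else .0002);manip.move_linear(cmd,rate=.01)
np.save("cmd.npy",cmd);s=manip.state();print(s["gripper_width"],s["moment"])
E
```

```text
relieve 5.106089094311799 0.15042258843178205 -1.0096423440812847
relieve 3.407022357100919 -0.5959960874240696 -1.1472357940154279
relieve 1.879590572544637 -0.0356641771361651 -0.828362303993518
0 cmd 0.00 act n 0.01 d -0.01 z -0.00 F -0.2 0.1 -0.6 8.4
1 cmd 0.40 act n -0.04 d 0.05 z -0.04 F -1.9 1.4 0.5 8.72
2 cmd 0.80 act n -0.12 d 0.07 z -0.06 F -3.0 4.6 2.6 9.03
3 cmd 1.20 act n -0.14 d 0.08 z -0.09 F -2.6 4.9 3.0 9.35
4 cmd 1.60 act n -0.16 d 0.06 z -0.11 F -3.0 6.4 3.9 9.67
5 cmd 2.00 act n -0.20 d 0.09 z -0.11 F -3.0 7.7 4.1 9.98
6 cmd 2.40 act n -0.24 d 0.08 z -0.13 F -2.4 8.9 4.7 10.3
7 cmd 2.80 act n -0.30 d 0.09 z -0.13 F -2.8 9.9 5.2 10.62
8 cmd 3.20 act n -0.43 d 0.12 z -0.16 F -3.0 10.9 5.6 10.93
9 cmd 3.60 act n -0.57 d 0.14 z -0.18 F -2.6 11.3 6.0 11.25
10 cmd 4.00 act n -0.63 d 0.16 z -0.13 F -2.5 12.1 6.7 11.57
11 cmd 4.40 act n -0.69 d 0.17 z -0.17 F -2.5 12.4 7.1 11.88
12 cmd 4.80 act n -0.77 d 0.20 z -0.17 F -1.9 12.6 7.4 12.2
13 cmd 5.20 act n -0.84 d 0.20 z -0.18 F -3.0 12.6 6.9 12.52
14 cmd 5.60 act n -0.92 d 0.24 z -0.20 F -2.4 13.4 7.5 12.83
15 cmd 6.00 act n -1.01 d 0.24 z -0.20 F -2.3 13.2 7.6 13.15
16 cmd 6.40 act n -1.12 d 0.28 z -0.18 F -2.8 14.2 7.8 13.47
17 cmd 6.80 act n -1.17 d 0.28 z -0.21 F -2.3 14.7 8.0 13.78
0.014655967643852968 [0.10373205 2.15208016 0.01519551]
```

```bash
cat >> h.py <<'E'
L=.017
def tcp(knob,r): return knob+r.as_matrix()[:,0]*L
def knob_act(s): return s["tool_pos"]-R.from_rotvec(s["tcp_rot"]).as_matrix()[:,0]*L
E
python3 - <<'E'
from h import *
from cell import manip
psi=np.radians(8.35);r,d,n=tool_R(psi)
cmd=np.load("cmd.npy");base=cmd+[0,0,L];off=np.zeros(3)
k0=knob_act(manip.state());print(k0)
zr=.1780+L
def rep(t,a):
    fd,fn,fz=force(manip,d,n,3);s=manip.state();p=knob_act(s)-k0
    print(t,"a %.3f n %.2f d %.2f z %.2f"%(a,p@n*1e3,p@d*1e3,(p[2]+k0[2]-zr)*1e3),"F %.1f %.1f %.1f"%(fd,fn,fz),round(s["clock"],2));return fd,fn,fz,p[2]+k0[2]-zr
# lift
a=0
for i in range(34):
    fd,fn,fz,z=rep(i,a)
    if z>.0108 or fz<-9: break
    off=off-n*np.clip((14.9-fn)*.0002,-.0006,.0006)+d*np.clip(fd*.0001,-.0003,.0003)
    if a<.128: a+=.010
    # z: feed forward arc, plus lag correction
    off[2]+=np.clip(.085*np.sin(a)-z-.0008,-.0005,.0008)
    r=tool_R(psi,a)[0]
    kn=base+off+[0,0,.085*np.sin(a)]-d*.085*(1-np.cos(a))
    manip.move_linear(tcp(kn,r),rate=.015,rot=r.as_rotvec())
manip.dwell(.2);rep("end",a)
np.savez("st.npz",kn=kn,a=a,k0=k0)
E
```

```text
[ 0.63970563 -0.07883444  0.19476114]
0 a 0.000 n -0.01 d -0.00 z -0.20 F -2.3 14.0 7.9 13.83
1 a 0.010 n 0.08 d -0.04 z -0.11 F -1.4 13.2 4.2 14.13
2 a 0.020 n 0.27 d -0.13 z -0.00 F 0.1 11.9 -1.0 14.44
3 a 0.030 n 0.27 d -0.11 z 1.21 F 0.1 13.0 -1.0 14.76
4 a 0.040 n 0.20 d -0.17 z 2.58 F 0.5 13.5 -1.6 15.07
5 a 0.050 n 0.17 d -0.19 z 3.94 F 0.7 13.9 -2.1 15.39
6 a 0.060 n 0.15 d -0.22 z 4.98 F 0.1 14.0 -2.7 15.69
7 a 0.070 n 0.10 d -0.30 z 5.90 F -0.4 14.3 -3.1 15.99
8 a 0.080 n 0.09 d -0.34 z 6.75 F 0.3 14.3 -2.8 16.29
9 a 0.090 n 0.03 d -0.39 z 7.68 F -0.2 15.4 -2.3 16.59
10 a 0.100 n 0.06 d -0.50 z 8.51 F 0.0 14.2 -2.3 16.89
11 a 0.110 n 0.02 d -0.57 z 9.34 F -0.3 14.9 -2.8 17.19
12 a 0.120 n 0.04 d -0.68 z 10.21 F 0.2 15.0 -3.0 17.49
13 a 0.130 n 0.02 d -0.76 z 11.08 F 0.2 14.4 -2.5 17.79
end a 0.130 n 0.03 d -0.75 z 11.09 F -0.1 14.7 -2.9 18.04
```

```bash
python3 - <<'E'
from h import *
from cell import manip
st=np.load("st.npz");a=float(st["a"]);cmd=st["kn"];psi=np.radians(8.35)
r,d,n=tool_R(psi,a);_,dg,ng=tool_R(np.radians(8.1))
ka=knob_act(manip.state());k0=st["k0"]
H=k0-.175*dg-.037*ng;H[2]=0;print("hinge",H[:2])
off=cmd-ka;on,od,oz=off@n,off@d,off[2];print("off",on,od,oz)
radoff=0
ths=[.01,.02,.03,.04,.06,.09,.13]+list(np.linspace(.22,1.57,13))
pa=0
for i,th in enumerate(ths):
    r,d,n=tool_R(psi-th,a)
    w=max(0,1-(i+1)/4)
    q=R.from_rotvec([0,0,-th]).apply(ka-H)+H
    rad=(q-H)*[1,1,0];rad/=np.linalg.norm(rad)
    kn=q+n*on*w+d*od*w+rad*radoff+[0,0,oz]
    manip.move_linear(tcp(kn,r),rate=.015 if th<.1 else .06,rot=r.as_rotvec())
    fd,fn,fz=force(manip,d,n,2);s=manip.state();p=knob_act(s)
    v=(p-H)[:2];ang=np.arctan2(v[1],v[0])
    v0=(ka-H)[:2];act=np.arctan2(v0[1],v0[0])-ang
    fr=fd*(d@rad)+fn*(n@rad)
    print("th %.3f act %.3f z %.2f F %.1f %.1f %.1f rad %.1f off %.2f"%(th,act%6.283,(p[2]-ka[2])*1e3,fd,fn,fz,fr,radoff*1e3),round(s["clock"],2))
    if max(abs(fd),abs(fn),abs(fz))>22: print("ABORT");break
    radoff+=np.clip(fr*.00012,-.001,.001)
    oz-=np.clip((p[2]-ka[2])*.5,-.0005,.0005)
np.savez("st2.npz",kn=kn,a=a,psi=psi-th,ka=ka,H=H)
E
```

```text
hinge [0.65167879 0.09963305]
off -0.006348506712439173 -2.1216336890171933e-05 0.004153825668511052
th 0.010 act 0.008 z 0.81 F -0.5 9.7 -3.8 rad 1.5 off 0.00 18.45
th 0.020 act 0.014 z 1.67 F -0.8 6.0 -4.7 rad 0.5 off 0.19 18.86
th 0.030 act 0.023 z 1.83 F 0.2 -0.3 -11.9 rad 0.1 off 0.24 19.27
th 0.040 act 0.043 z 1.86 F -2.2 -0.8 -15.3 rad -2.3 off 0.26 19.68
th 0.060 act 0.063 z 1.89 F -3.1 -0.4 -15.8 rad -3.1 off -0.02 20.1
th 0.090 act 0.091 z 1.87 F -1.3 0.0 -14.4 rad -1.2 off -0.39 20.64
th 0.130 act 0.130 z 1.82 F -0.3 1.5 -11.7 rad -0.0 off -0.54 20.94
th 0.220 act 0.217 z 1.73 F 0.8 1.9 -7.4 rad 1.2 off -0.54 21.39
th 0.333 act 0.328 z 1.50 F 2.3 1.9 -3.3 rad 2.7 off -0.39 21.91
th 0.445 act 0.443 z 0.15 F 2.3 1.9 -2.0 rad 2.6 off -0.07 22.43
th 0.557 act 0.557 z -0.26 F 1.0 2.2 -2.3 rad 1.4 off 0.24 22.96
th 0.670 act 0.670 z -0.18 F -1.7 1.9 -2.5 rad -1.2 off 0.42 23.48
th 0.782 act 0.782 z -0.09 F -1.6 0.7 -2.9 rad -1.4 off 0.27 24.01
th 0.895 act 0.894 z -0.03 F -2.0 0.9 -2.6 rad -1.8 off 0.11 24.53
th 1.008 act 1.007 z -0.10 F -1.2 1.3 -2.5 rad -0.9 off -0.11 25.06
th 1.120 act 1.120 z -0.05 F -0.1 1.4 -2.4 rad 0.2 off -0.21 25.58
th 1.232 act 1.232 z -0.06 F 0.8 2.0 -2.1 rad 1.2 off -0.19 26.1
th 1.345 act 1.345 z 0.02 F -0.4 1.6 -2.6 rad -0.1 off -0.05 26.62
th 1.458 act 1.457 z 0.05 F 0.3 2.3 -2.5 rad 0.8 off -0.06 27.15
th 1.570 act 1.569 z 0.03 F -0.7 1.6 -3.4 rad -0.3 off 0.04 27.68
```

The gate is at 1.57 rad. Early in the swing the bar touched its top stop at about 15 N, and I brought it back. Now I lower the bar most of the way, let go and rise clear.

```bash
python3 - <<'E'
from h import *
from cell import manip,cams
st=np.load("st2.npz");a=float(st["a"]);psi=float(st["psi"]);kn=st["kn"];H=st["H"]
_,d,n=tool_R(psi)
for b in [.09,.05,.02]:
    r=tool_R(psi,b)[0]
    k=kn+d*.085*(np.cos(b)-np.cos(a))-[0,0,.085*(np.sin(a)-np.sin(b))]
    manip.move_linear(tcp(k,r),rate=.02,rot=r.as_rotvec());print(force(manip,d,n,2),knob_act(manip.state())[2])
manip.set_gripper(.04);manip.dwell(.4);print("open",force(manip,d,n,2),manip.state()["clock"])
p=manip.state()["tool_pos"]
manip.move_linear(p+[0,0,.06],rate=.06);print(force(manip,d,n,2))
manip.move_linear(p+[0,0,.16],rate=.15);manip.dwell(.2)
s=manip.state();c=cams.capture("wrist");cv2.imwrite("pics/w3.png",c["image"]);P=cloud(c,s);rd,y=masks(c)
m=rd&(abs(P[...,2]-.2)<.03);q=P[m];print("knob z",np.percentile(q[:,2],[50,98]),q.mean(0))
m=y&(abs(P[...,2]-.215)<.006)&(P[...,0]<.7);q=P[m];l=cv2.fitLine(q[:,:2].astype(np.float32),cv2.DIST_HUBER,0,.01,.01).ravel();print("leaf dir",np.degrees(np.arctan2(l[1],l[0])),len(q))
for nm in ["side"]:
    c=cams.capture(nm);cv2.imwrite(f"pics/{nm}3.png",c["image"])
print(manip.state()["clock"])
E
```

```text
(np.float64(-1.4528497878071744), np.float64(0.8720110846110664), np.float64(-2.5941963396609466)) 0.20296925616098996
(np.float64(-0.8677415029662445), np.float64(0.2604182866021324), np.float64(-2.976005904971802)) 0.1995556556295187
(np.float64(-1.178382920781898), np.float64(-0.4285901630244409), np.float64(-2.5271024175120873)) 0.1969922447619033
open (np.float64(-0.07671589915469922), np.float64(0.2534971394203801), np.float64(-0.7221013442805952)) 29.6917
(np.float64(-0.27675248725397583), np.float64(0.05313118236899757), np.float64(-0.15628301400422506))
knob z [0.20247101 0.2044718 ] [0.47396534 0.11095291 0.20220226]
leaf dir 8.638739 5465
31.9917
```

View pics/side3.png

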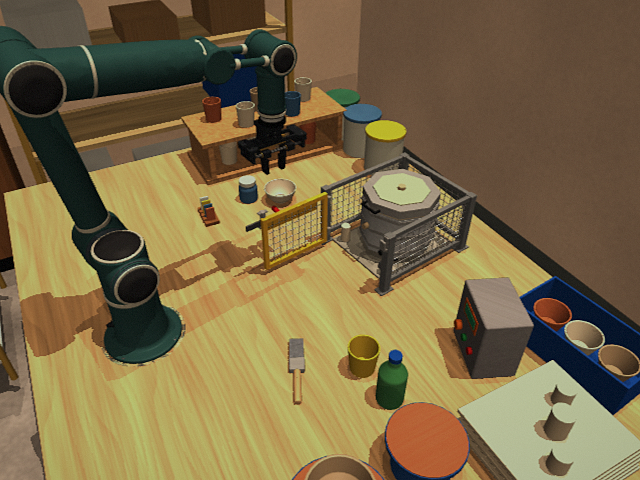

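View pics/w3.png

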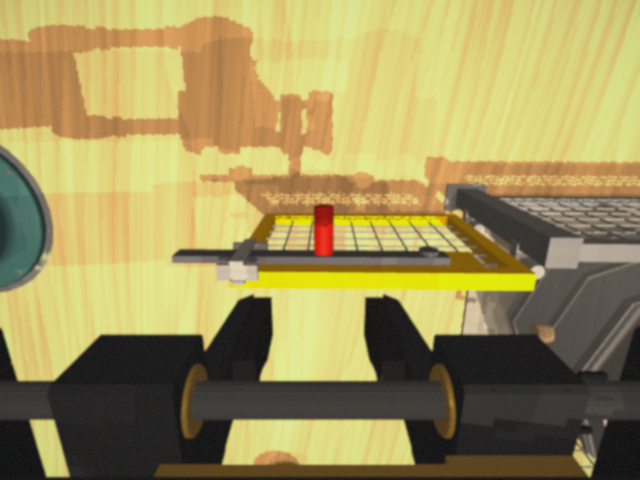

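Side view: the gate stands open from (325,200) to (265,265), and the cup, bottle, brush, jar, bowl and rack are where they were. Prop_a is upright at (346,232). The wrist view shows the bar level at (175–450, 255). The knob's height matches its value before the lift, and the gripper is clear.

```bash
python3 -c "
from cell import manip,order
print(manip.state()['clock'],manip.state()['contact_force']);order.close_job()"
```

```text
31.9917 [-0.63448617 -0.31802446  0.31914364]
the job is handed in; nothing more can be done
```

The gate is open at about a right angle, the bar is back down, and I handed the job in at 32 s.

- **Easing in:** I pinched the knob and pushed in small steps to about 14.7 N. The push needed suggested the bar came free of the lip at about 10.5 N.
- **Lifting:** I raised the knob 11 mm with the gate held in at 12–15 N, nearly all of it at 13–15 N. The lifting force was only 1–3 N, about the bar's own weight, so I saw no sign of drag on the catch.
- **Swinging and letting go:** I swung the gate to 1.57 rad, lowered the bar most of the way, let go and rose clear.

**Last checks:** The measured leaf direction is about 90° from shut. The knob top is at 0.2025 m, the same as before the lift, so the bar is level. The force on the tool is about zero. In the side view the loose items and prop_a stand where they were; prop_b wasn't checked on its own in the last pictures.

**One flaw:** As the inward load came off at the start of the swing, the arm's stored deflection raised the knob another 1.8 mm. The bar then pressed on its top stop with up to about 16 N for roughly 2 s. At worst this began just as the bar passed the lip; sideways forces stayed low and I corrected it by about 0.4 rad of swing.

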